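Hold the spindle brake off with the release key

TASK

The fitter is about to index the shaft by hand and needs the spindle brake held off. On the control box slide the dust shutter fully open, take the key with the flat square bow out of the key block, push it fully home in the lock (its pins are sticky, a little wiggling helps) and turn it a quarter turn clockwise, up to its stop. The lock springs back, so finish still gripping the key and holding it turned; leave the other two keys, the collet and the vee block where they are.

Things in the scene. Friction and masses are not known exactly. Their poses are not given: they have to be found in the camera images.
- key_bow (a point): Centre of the bow of the right key: flat square black bow, 34 mm wide (y), 34 mm high (z, up), 10 mm thick (x). Stands upright, blade down, in one of three slots of the key block; lifts straight out, 38 mm to clear. Under it a stem (diameter 8 mm), then a steel collar, diameter 16 mm, 5 mm high, its underside 31 mm below this point, resting on the block. About 70 g. The key is the same after a half turn about z.
- key_tip (a point): Centre of the lower end of the same key's blade, on the key's axis, 67 mm below the bow's centre; axes as the bow's. From the collar down: round neck of 5 mm diameter, 10 mm long; flat steel blade 14 mm wide (y), 5 mm thick (x), 26 mm long, its last 11 mm tapering to 8 x 3 mm at the tip.
- t_key_bow (a point): A bystander key in the block, with a black T-bar handle (round bar of 11 mm diameter, 44 mm long along y). The point lies 31 mm above the block's top, on the key's axis. Leave it standing.
- round_key_bow (a point): A bystander key in the block, with a round black knob of 24 mm diameter, 30 mm high. The point lies 31 mm above the block's top, on the key's axis. Leave it standing.
- key_block: Fixed wooden block 50 mm (x) by 190 mm (y), 42 mm high, origin at the centre of its underside. Three slots in its top, 60 mm apart along y, one key in each; which key is in which slot varies. The keys' x, y axes are parallel to the block's.
- control_box: Fixed green steel control box, 160 mm (x) by 220 mm (y), 110 mm high, origin at the centre of its underside. On its flat top: the key lock under a sliding steel shutter between guides 6 mm high, which run along y, 24 to 31 mm from the lock's axis; buttons and an emergency stop (up to 30 mm high, fixed) near the -y end and a lamp in one corner, 40 mm or more clear of the lock's axis.
- keyway (a point): Centre of the mouth of the lock's key slot in the box's top face, axes parallel to the box's. Slot 6.5 mm (x) by 15.5 mm (y) when at rest, with a sloping lead-in 3 mm wide and 5 mm deep all round. The key goes straight down, its width along the slot; home when the collar's underside sits on the face (bow's centre 31 mm above this point). The shutter covers it at the start.
- lock_pins (a point): Point on the lock's axis, 21 mm below the keyway's mouth. Two pairs of sticky sprung pins bear on the blade's edges 4 mm above and 4 mm below it; the key sticks at each, about 13 and 5 mm short of home. A straight push of about 8 to 15 N passes them; half of that does if the key is worked side to side along the slot's length (y), 1 to 2 mm, as it goes in. Past them it stays in.
- lock (a joint): Angle of the lock's cylinder: 0 at rest, grows clockwise seen from above, stop at 1.5 rad. It turns only with the key home (within 3 mm), and keeps the key in while turned. A return spring resists with about 0.04 N m at 0 and 0.11 N m at the stop. The key has 0.1 to 0.2 rad of play before it takes the cylinder along.
- shutter (a joint): Position of the dust shutter: 0 shut (slot covered), 0.055 m fully open; slides along the control box's +y; friction 1.5 N, stays where it is left. Shut or nearly shut at the start. The 46 x 48 mm plate lies 1 to 4 mm above the box's top.
- shutter_knob (a point): Centre of the black ball knob (18 mm diameter, on a stem of 8 mm diameter) standing on the shutter, 31 mm above the box's top; when shut it is 14 mm from the lock's axis towards the box's +y. Moves with the shutter.
- collet: Bystander: steel collet standing on the bench, 40 mm diameter, 52 mm high; origin at its foot.
- vee_block: Bystander: steel vee block lying on the bench, 50 x 70 x 45 mm; origin under its centre.

How it is judged:
On the way, in this order (a step that is already met when the one before it is completed fails the run):
1. the shutter is slid open (value of joint shutter above 0.045 m), for 0.1 s.
2. the key is fully home in the lock (z of key_bow in the frame of keyway between 0.027 and 0.034 m and horizontal distance between key_bow and keyway below 0.007 m), for 0.1 s.
3. the key has turned the lock a quarter, to the stop or nearly (value of joint lock above 1.2 rad), for 0.5 s.
At the end, for the whole second after the job is handed in: Lock held still at 1.2 rad or more (stop at 1.5), key home (collar within 3 mm of the face, axis within 7 mm) and gripped by the fingers; shutter open by more than 45 of 55 mm; the other keys within 20 mm, collet and vee block within 30 mm of where they were (all of step 2 and value of joint lock above 1.2 rad and velocity of joint lock below 0.2 rad/s and value of joint shutter above 0.045 m and contact force between the fingers and key above 2 N and distance of each of t_key_bow, round_key_bow from where it was at the start of the episode below 0.02 m and distance of each of collet, vee_block from where it was at the start of the episode below 0.03 m); the arm keeps its last pose, push and grip.
It fails at once if another key is pulled out or knocked over (distance of any of t_key_bow, round_key_bow from where it was at the start of the episode above 0.02 m).
It fails at once if the collet or the vee block is pushed away (distance of any of collet, vee_block from where it was at the start of the episode above 0.03 m).
It also fails if it takes over 58 s, if anything falls off the work surface, if the arm or the gripper's body presses on something with over 40 N, if the wrist force passes 120 N, or if a joint passes its speed limit or range.

ROBOT

A 6-joint arm with a two-finger parallel gripper is mounted at the origin on the work surface. World frame = base frame: x ahead of the robot, y to its left, z up, the work surface at z = 0. Lengths are in m, angles in rad, forces in N, time in s.
With the tool pointing down it reaches from about 0.225 to 0.875 m from the base axis. Payload 3.4 kg.
Tool frame: the origin (TCP) lies at the very end of the fingers, on their centre line; the grasp point (between the pads) lies 19 mm behind it; z points along the fingers, x is the direction in which the jaws open and shut, and the axes are right-handed (so a half turn about z gives the same grasp; the last joint's range is limited). The gripper opens to 85 mm and grips with 20 to 120 N. Pads are 22 mm wide; open, the fingers measure 114 mm over their backs; the gripper's body (76 mm by 85 mm) begins 54 mm behind the grasp point. The pads swing forward as they close: fully open they stand 13 mm farther back than shut.
Start: joints at [1.03, 0.276, 1.505, -0, 1.361, -0.121], TCP at [0.234, 0.525, 0.231] pointing down, gripper open.
Joint ranges: [-2.89, 2.89], [-0.75, 2.08], [0.22, 2.7], [-1.18, 4.32], [0.11, 2.71], [-2.7, 2.7]. Speed limits (rad/s): [2.57, 2.57, 3.14, 3.14, 3.14, 3.14].

INTERFACE

Orientations are given as a unit quaternion [w, x, y, z].
In Python, from rig import manip gives the robot as it stands.
- The arm moves only by the tool carry_out, never from a script. Its argument "series" is a list of rows, each a list of 2 entries, a list of its own where there are three numbers: the shift along the tool's x, y, z in mm, then the turn about the tool's z in degrees. A call has 1 to 10 rows; each row shifts and turns the pose as measured when the row begins, along the tool's axes as they then stand; what a row does not reach is not made up. A row lasts 1/12 s, in which the tool goes at most 41.7 mm and 7.16 degrees, less where a joint would pass 70% of its speed; a pose out of reach is approached as far as the arm can. A call is refused whole if a number of a shift passes 41.7 or a number of a turn 7.16, either way. A call with a gripper value outside its range is refused whole. "fingers" is the finger opening in mm, from 0 to 85.4, set as the call begins (left out, the last holds). The fingers move at their own pace and stop on an object; "squeeze" is the grip in N (left out, the last holds). Time passes only in rows, so rows that do not move let the fingers close. It gives the time, the measured TCP pose, the force and the opening at its end, in the units of the state.
- manip.get_state(): the state, without advancing time (a new reading comes with each control period).
- manip.get_image(name): name is "scene" or "top"; returns a dict with "frame" (384x512x3 uint8, blue, green, red), "K" (3x3 intrinsics, pixels), "rvec" (rotation vector, rad) and "tvec" (3), from world to camera coordinates, as OpenCV has them. Camera axes: x right, y down, z forward; pixel columns grow to the right and rows downward; lengths in m; the calibration is good to about 2 mm. A picture is of the moment at which its call begins. There is no depth.
- manip.sign_off(): hands the job in, once; it reports no verdict.
The state is a dict: "clock": time; "qpos": joint angles; "qd": joint speeds; "effort": joint torques, N m; "position": TCP position; "ee_rot": TCP orientation; "contact_force": force on the tool from outside, world axes, zero at the start; "moment": the same for the moment, N m; "width": finger opening in m.
Only numpy, scipy, OpenCV 4.12 (cv2) and the standard library are available. Lean on these libraries where they do the work, as an engineer would, in place of code of your own. Each camera call takes 0.05 s, during which the arm holds its last target. There are 200 camera calls.

## Working session

There is one attempt and no reset: what is moved stays moved. The work goes in short steps, Python scripts to look and compute and a tool call to move; the robot and the scene stay as the last step left them, time stands still between calls to the robot, and variables do not carry over. Pictures are saved under pics/ and viewed, about 8 in all and at most 12, crops included, and the job is handed in when it is done.

Besides the shell and the picture viewer there is one more tool, called after "Call:" as a command line: name --argument value ..., lists and objects as JSON in quotes. carry_out: Moves the arm, as the interface text tells. Its arguments: {"type":"object","properties":{"series":{"type":"array","items":{"type":"array"}},"fingers":{"type":"number"},"squeeze":{"type":"number"}},"required":["series"]}

```bash
mkdir -p pics; ls; python3 - <<'E'
from rig import manip
import cv2,numpy as np,pickle
np.set_printoptions(precision=4,suppress=True)
s=manip.get_state();print(s)
d={}
for n in("scene","top"):
    i=manip.get_image(n);d[n]=i;cv2.imwrite(f"pics/{n}0.png",i["frame"]);print(n,i["K"],i["rvec"],i["tvec"])
pickle.dump(d,open("im0.pkl","wb"))
E
```

```text
pics
{'clock': 0.0, 'qpos': array([ 1.03  ,  0.2766,  1.5061, -0.    ,  1.3607, -0.121 ]), 'qd': array([ 0.0035, -0.0004, -0.0004,  0.0003, -0.0017,  0.0005]), 'effort': array([  0.0011, -41.6784, -24.5808,   0.0001,   0.0109,   0.    ]), 'position': array([0.2341, 0.5246, 0.2304]), 'ee_rot': array([ 0.0004,  0.8389,  0.5442, -0.0008]), 'contact_force': array([ 0.5136,  0.5888, -0.0282]), 'moment': array([ 0.0182, -0.0093,  0.0112]), 'width': 0.08537861618417682}
scene [[428.3985   0.     258.698 ]
 [  0.     428.3985 196.1526]
 [  0.       0.       1.    ]] [ 0.8198  2.6511 -0.9875] [ 0.4606 -0.1399  1.6259]
top [[488.6254   0.     253.6553]
 [  0.     488.6254 194.3664]
 [  0.       0.       1.    ]] [ 2.1796 -2.1637  0.115 ] [-0.0288  0.5523  1.6241]
```

```bash
python3 - <<'E'
import cv2
a=cv2.imread("pics/scene0.png");b=cv2.imread("pics/top0.png")
import numpy as np
cv2.imwrite("pics/s0.png",cv2.resize(a,(800,600),interpolation=cv2.INTER_CUBIC));cv2.imwrite("pics/t0.png",cv2.resize(b,(800,600),interpolation=cv2.INTER_CUBIC))
E
```

```text
(no output)
```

View pics/s0.png

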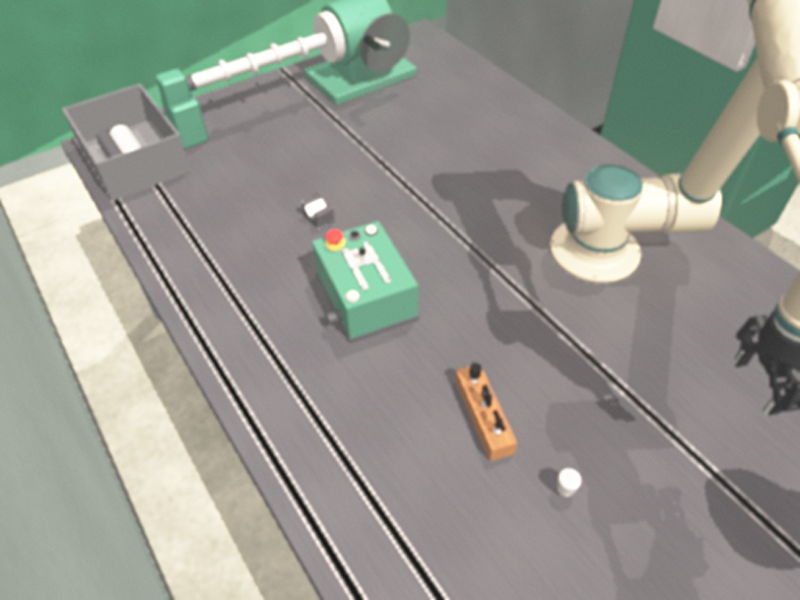

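View pics/t0.png

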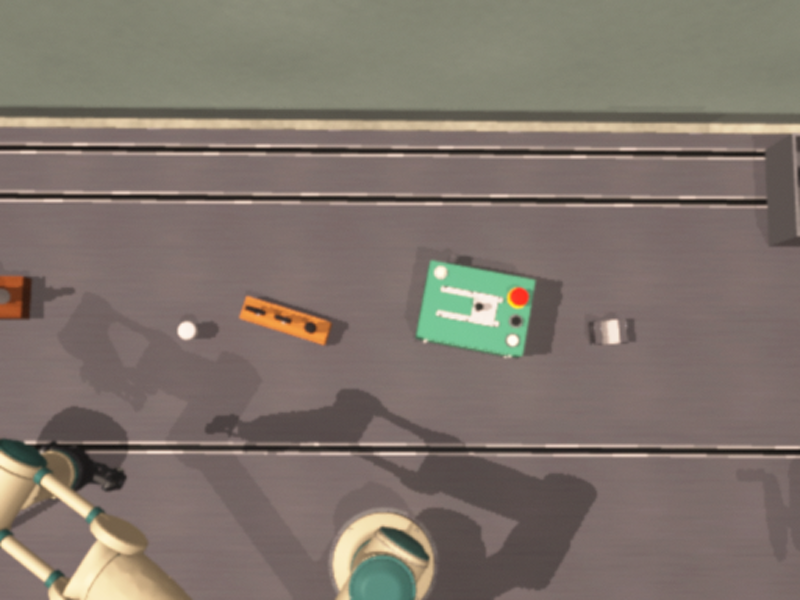

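The scene view shows the block with the keys at about (485,410) and the box at (365,280), both in the 800x600 picture. In the top view the block is at (285,320) and the box at (477,308). The knob is near (480,307), and the keys are at (255,310), (283,319) and (311,327). I'll zoom in to tell the keys apart.

```bash
cat > h.py <<'E'
import cv2,numpy as np
np.set_printoptions(precision=4,suppress=True)
def crop(im,cx,cy,w=80,h=60,s=5):
    x=int(cx-w/2);y=int(cy-h/2)
    c=cv2.resize(im[y:y+h,x:x+w],(w*s,h*s),interpolation=cv2.INTER_CUBIC)
    for k in range(0,w,10): cv2.putText(c,str(x+k),(k*s,8),0,.3,(255,255,255),1);cv2.line(c,(k*s,10),(k*s,14),(255,255,255),1)
    for k in range(10,h,10): cv2.putText(c,str(y+k),(0,k*s+3),0,.3,(255,255,255),1)
    return c
def cam(i):
    R=cv2.Rodrigues(np.float64(i["rvec"]))[0];return R,-R.T@np.ravel(i["tvec"])
def ray(i,uv):
    R,c=cam(i);d=R.T@np.linalg.inv(i["K"])@np.array([uv[0],uv[1],1.]);return c,d/np.linalg.norm(d)
def plane(i,uv,z):
    c,d=ray(i,uv);return c+d*(z-c[2])/d[2]
def tri(i,u,j,v):
    a,p=ray(i,u);b,q=ray(j,v)
    t=np.linalg.lstsq(np.c_[p,-q],b-a,rcond=None)[0]
    A=a+p*t[0];B=b+q*t[1];return (A+B)/2,np.linalg.norm(A-B)
def proj(i,P):
    return cv2.projectPoints(np.float64(P).reshape(-1,3),np.float64(i["rvec"]),np.float64(i["tvec"]),i["K"],None)[0].reshape(-1,2)
E
python3 - <<'E'
from h import *;import pickle
d=pickle.load(open("im0.pkl","rb"));t=d["top"]["frame"];s=d["scene"]["frame"]
cv2.imwrite("pics/c0.png",np.vstack([np.hstack([crop(t,182,205),crop(t,305,197)]),np.hstack([crop(s,312,262),crop(s,232,180)])]))
E
```

```text
(no output)
```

View pics/c0.png

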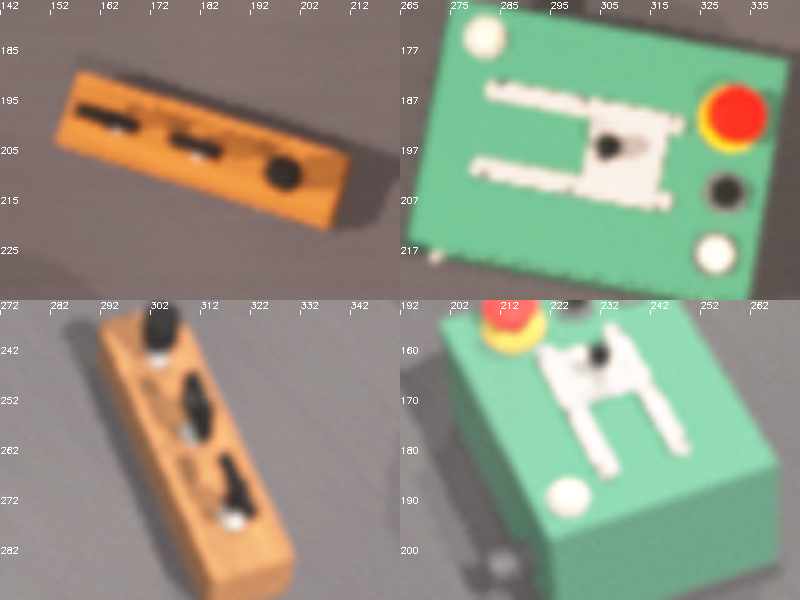

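The round knob is in the -y slot, at top-view pixel (199,210). The T-bar, about 13 px (43 mm) long, is in the +y slot at (163,199). The middle bow, about 10.5 px (34 mm) long at (181,204), is the square key. The shutter knob is at (306,196) in the top view and (232,161) in the scene view.

```bash
python3 - <<'E'
from h import *;import pickle
d=pickle.load(open("im0.pkl","rb"));T=d["top"];S=d["scene"]
def dark(i,x0,y0,x1,y1,th=70):
    f=i["frame"][y0:y1,x0:x1].max(2).astype(float)
    w=np.clip((th+40-f)/60,0,1);n,l,st,c=cv2.connectedComponentsWithStats((w>.3).astype(np.uint8))
    out=[]
    for k in range(1,n):
        if st[k,4]<6: continue
        m=cv2.dilate((l==k).astype(np.uint8),np.ones((3,3)))*w;yy,xx=np.mgrid[y0:y1,x0:x1]
        W=m.sum();mu=np.array([(m*xx).sum()/W,(m*yy).sum()/W])
        dx=xx-mu[0];dy=yy-mu[1];a=.5*np.arctan2(2*(m*dx*dy).sum(),(m*(dx*dx-dy*dy)).sum())
        out.append((mu,W,np.degrees(a)))
    return out
print("topblk");bt=dark(T,150,188,212,216);[print(*o) for o in bt]
print("sceblk");bs=dark(S,296,228,326,280);[print(*o) for o in bs]
print("topknob");kt=dark(T,300,188,312,204);[print(*o) for o in kt]
print("sceknob");ks=dark(S,226,154,240,168);[print(*o) for o in ks]
for a in bt:
  for b in bs:
    P,e=tri(T,a[0],S,b[0])
    if e<.02: print(a[0],b[0],P,e)
for a in kt:
  for b in ks: print("knob",tri(T,a[0],S,b[0]))
h=cv2.cvtColor(T["frame"],cv2.COLOR_BGR2HSV)
o=cv2.inRange(h,(5,120,90),(20,255,255));o[:,:100]=0;o[:,220:]=0;o[:170]=0;o[230:]=0
o=cv2.morphologyEx(o,cv2.MORPH_CLOSE,np.ones((9,9)))
g=cv2.inRange(h,(60,70,80),(90,255,255));g[:,:250]=0;g[:,360:]=0;g[:150]=0;g[250:]=0;g=cv2.morphologyEx(g,cv2.MORPH_CLOSE,np.ones((15,15)))
for n,m,z in(("blk",o,.042),("box",g,.11)):
    c=max(cv2.findContours(m,0,1)[0],key=cv2.contourArea);r=cv2.minAreaRect(c);b=cv2.boxPoints(r)
    P=np.array([plane(T,p,z)[:2] for p in b]);print(n,b.tolist(),"\n",P,P.mean(0),[np.linalg.norm(P[k]-P[k-1]) for k in range(4)],[np.degrees(np.arctan2(*(P[k]-P[k-1])[::-1])) for k in range(4)])
print(cam(T)[1],cam(S)[1])
E
```

```text
topblk
[189.0783 196.6146] 31.483333333333334 17.45194857495838
[163.5278 198.2245] 14.4 16.350893656145406
[181.0465 203.6186] 10.4 17.58397686514935
[198.4429 209.0995] 21.6 27.88585470686576
sceblk
[303.6479 237.0097] 32.516666666666666 -79.20976413571626
[311.1799 253.4511] 23.166666666666664 76.4871621855487
[318.9051 270.0565] 16.516666666666666 72.57516903454471
topknob
[306.2559 195.8825] 6.383333333333334 -6.734365043823392
sceknob
[189.0783 196.6146] [303.6479 237.0097] [0.5294 0.1836 0.131 ] 0.01051250784891122
[163.5278 198.2245] [318.9051 270.0565] [0.5324 0.2721 0.0718] 0.0018040943019116832
[181.0465 203.6186] [311.1799 253.4511] [0.5149 0.2146 0.0706] 0.0024468201962460166
[198.4429 209.0995] [303.6479 237.0097] [0.4974 0.1566 0.073 ] 0.001602543483262091
blk [[152.21710205078125, 203.50534057617188], [157.03915405273438, 188.07473754882812], [212.6690673828125, 205.45907592773438], [207.84701538085938, 220.88967895507812]] 
 [[0.5178 0.3142]
 [0.5698 0.2995]
 [0.5127 0.1121]
 [0.4611 0.1274]] [0.5153 0.2133] [np.float64(0.19523952620383425), np.float64(0.05406149427685531), np.float64(0.1958768707696399), np.float64(0.05388899202984471)] [np.float64(73.10899916584071), np.float64(-15.777777491163615), np.float64(-106.93893763280572), np.float64(163.54815633020172)]
box [[265.3961181640625, 216.17068481445312], [274.99786376953125, 165.76150512695312], [342.86871337890625, 178.68930053710938], [333.2669677734375, 229.09848022460938]] 
 [[ 0.4743 -0.0624]
 [ 0.6376 -0.0927]
 [ 0.5971 -0.3118]
 [ 0.4346 -0.2793]] [ 0.5359 -0.1866] [np.float64(0.22046892064602447), np.float64(0.1660565014827751), np.float64(0.22280973687549754), np.float64(0.1657470286673394)] [np.float64(79.62552730696534), np.float64(-10.508847000394065), np.float64(-100.45971850991599), np.float64(168.68176654923877)]
[ 0.3855 -0.0177  1.6717] [1.0272 0.7123 1.1458]
```

```bash
cat >> h.py <<'E'
def tyaw(s):
    q=s["ee_rot"];return np.degrees(2*np.arctan2(q[2],q[1]))
def to(s,P,yaw):
    "world delta to P, in current tool axes (mm) and turn about tool z (deg); also in axes after the turn"
    q=s["ee_rot"];from_=__import__("scipy.spatial.transform",fromlist=["Rotation"]).Rotation
    R=from_.from_quat([q[1],q[2],q[3],q[0]]).as_matrix()
    d=(np.array(P)-s["position"])*1000;a=np.radians(yaw)
    t=(tyaw(s)-yaw+180)%360-180
    X=np.array([np.cos(a),np.sin(a),0]);Y=np.array([np.sin(a),-np.cos(a),0])
    print("now",s["clock"],s["position"],"yaw",tyaw(s),"tilt",R[:,2],"w",s["width"]);print("shift tool",R.T@d,"turn",t,"| shift after turn",X@d,Y@d,-d[2])
E
python3 - <<'E'
from h import *;import pickle
from rig import manip
d=pickle.load(open("im0.pkl","rb"));T=d["top"];S=d["scene"]
f=S["frame"].max(2).astype(int);print(f[155:168,226:239])
f=T["frame"].min(2);m=(f>190).astype(np.uint8);m[:,:285]=0;m[:,322:]=0;m[:183]=0;m[212:]=0
n,l,st,c=cv2.connectedComponentsWithStats(m);print(st,c)
# guides left of plate: upper and lower rows for columns 286..300
pts={0:[],1:[]}
for x in range(284,300):
    for k,(a,b) in enumerate([(180,192),(195,208)]):
        col=f[a:b,x].astype(float);w=np.clip(col-150,0,None)
        if w.sum()>60: pts[k].append((x,(w*np.arange(a,b)).sum()/w.sum()))
L=[]
for k in pts:
    P=np.array([plane(T,p,.116)[:2] for p in pts[k]]);v=cv2.fitLine(P.astype(np.float32),2,0,.01,.01).ravel();print(k,len(P),v,np.degrees(np.arctan2(v[1],v[0])));L.append(v)
print("knob@.141",plane(T,(306.26,195.88),.141))
ub=np.array([np.sin(np.radians(10.5)),np.cos(np.radians(10.5))])
n=np.array([ub[1],-ub[0]])
print("cross offsets guides",[n@v[2:] for v in L],"knob",n@plane(T,(306.26,195.88),.141)[:2])
to(manip.get_state(),[.5,-.17,.2],79.5)
E
```

```text
[[214 214 214 219 221 219 224 238 241 229 217 216 219]
 [219 219 220 221 221 215 218 240 252 240 222 219 220]
 [219 219 219 217 211 200 200 230 253 254 245 231 223]
 [222 224 221 207 183 163 165 206 249 255 255 248 233]
 [235 240 234 195 143 110 116 167 237 255 255 255 242]
 [245 255 252 201 114  73  78 137 224 253 255 255 250]
 [250 252 246 200 115  70  76 139 230 252 253 254 254]
 [243 237 230 195 139 101 111 174 241 252 251 252 254]
 [239 228 224 212 180 160 178 226 252 253 251 252 254]
 [247 237 231 229 220 214 224 244 254 254 253 252 253]
 [252 249 246 244 237 229 234 248 253 253 253 253 253]
 [253 253 253 252 245 236 238 246 252 254 254 254 253]
 [253 253 253 252 246 242 241 246 250 253 252 246 242]]
[[     0      0    512    384 196236]
 [   285    184     36     25    372]] [[255.4066 191.4902]
 [304.7715 196.6909]]
0 16 [ 0.1644  0.9864  0.571  -0.1455] 80.538284
1 16 [ 0.1587  0.9873  0.5199 -0.1455] 80.87079
knob@.141 [ 0.5375 -0.19    0.141 ]
cross offsets guides [np.float64(0.5879795333085324), np.float64(0.5377550586760397)] knob 0.5630671433173018
now 0.1 [0.2341 0.5246 0.2305] yaw 65.94736502879049 tilt [-0.0009 -0.0015 -1.    ] w 0.08531365882547398
shift tool [-525.9066  525.9234   31.317 ] turn -13.5526349712095 | shift after turn -634.556621613756 388.02114390050815 30.519789621553162
```

Call:
carry_out --series '[[[-28,28,0],-7],[[-30,26,0],-6.5],[[-33,22,0],0],[[-34,22,0],0],[[-34,22,0],0],[[-34,22,0],0],[[-34,22,0],0],[[-34,22,0],0],[[-34,22,0],0],[[-34,22,0],0]]' --fingers 40 --squeeze 40

```text
clock: 0.93
position: [0.3917, 0.1493, 0.2249]
ee_rot: [-0.002, 0.76, 0.65, -0.003]
contact_force: [0.6, 1.2, 0.3]
width: 0.0399
```

```bash
python3 - <<'E'
from h import *;import pickle
from rig import manip
d=pickle.load(open("im0.pkl","rb"));T=d["top"];S=d["scene"]
print("knob tri",tri(T,(306.26,195.88),S,(231.4,160.5)))
to(manip.get_state(),[.5375,-.19,.18],80)
E
```

```text
knob tri (array([ 0.537 , -0.1896,  0.1412]), np.float64(0.001049474164141428))
now 0.9333 [0.3917 0.1493 0.2249] yaw 81.05097336202745 tilt [-0.0058 -0.0009 -1.    ] w 0.039894176982051825
shift tool [-312.4223  197.0171   44.386 ] turn 1.0509733620274346 | shift after turn -308.84139930215275 202.46439743013963 44.930126916773226
```

Triangulating the knob gives z = 0.141, as expected, and x, y agree with the single-view result.

Call:
carry_out --series '[[[-34,22,3],1],[[-34,22,5],0],[[-34,22,5],0],[[-34,22,5],0],[[-34,22,5],0],[[-34,22,5],0],[[-34,22,5],0],[[-34,22,5],0],[[-30,20,5],0],[[0,0,0],0]]'

```text
clock: 1.77
position: [0.5334, -0.1996, 0.1781]
ee_rot: [-0.0, 0.769, 0.639, -0.002]
contact_force: [0.9, 1.2, 0.6]
width: 0.0402
```

```bash
python3 - <<'E'
from h import *
from rig import manip
to(manip.get_state(),[.5372,-.1898,.122],80)
E
```

```text
now 1.7667 [ 0.5334 -0.1996  0.1781] yaw 79.50239816556906 tilt [-0.0035 -0.0021 -1.    ] w 0.04015586138692156
shift tool [10.4999  2.1021 56.0519] turn -0.4976018344309523 | shift after turn 10.332693323713276 2.0191598589505344 56.08602796202322
```

Call:
carry_out --series '[[[10,2,0],0],[[0,0,0],0],[[0,0,18],0],[[0,0,18],0],[[0,0,15],0],[[0,0,0],0]]'

```text
clock: 2.27
position: [0.5359, -0.1846, 0.1251]
ee_rot: [-0.002, 0.768, 0.64, -0.002]
contact_force: [-0.9, -0.3, -0.7]
width: 0.0401
```

Call:
carry_out --series '[[[0,0,0],0],[[0,0,0],0],[[0,0,0],0],[[0,0,0],0],[[0,0,0],0]]' --fingers 0 --squeeze 40

```text
clock: 2.68
position: [0.5354, -0.1811, 0.1261]
ee_rot: [-0.002, 0.767, 0.642, -0.002]
contact_force: [0.4, -1.7, -6.0]
width: 0.0151
```

Call:
carry_out --series '[[[8,0,0],0],[[8,0,0],0],[[8,0,0],0],[[8,0,0],0],[[8,0,0],0],[[8,0,0],0],[[6,0,0],0],[[5,0,0],0],[[3,0,0],0],[[0,0,0],0]]'

```text
clock: 3.52
position: [0.5431, -0.1388, 0.126]
ee_rot: [0.015, 0.763, 0.646, -0.023]
contact_force: [1.8, -0.2, -5.8]
width: 0.015
```

```bash
python3 - <<'E'
from h import *
from rig import manip
s=manip.get_state();to(s,[.5465,-.1358,.125],80);print(s["contact_force"])
T=manip.get_image("top");S=manip.get_image("scene")
cv2.imwrite("pics/c1.png",np.vstack([crop(T["frame"],305,197),crop(S["frame"],232,180)]))
E
```

```text
now 3.5167 [ 0.5431 -0.1388  0.126 ] yaw 80.55830679265435 tilt [-0.0156 -0.0517 -0.9985] w 0.014950512677193339
shift tool [3.5688 2.8849 0.8003] turn 0.5583067926543492 | shift after turn 3.5481810641000004 2.844222075207176 1.0100538381636326
[ 1.7519 -0.2276 -5.8253]
```

View pics/c1.png

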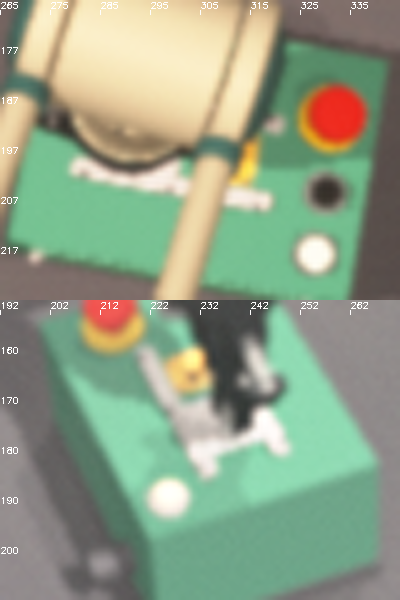

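The shutter has moved along the guides and the brass lock shows at scene pixel (229,165). The arm hides the rest, so I'll push on to the end.

Call:
carry_out --series '[[[6,0,0],0],[[6,0,0],0],[[6,0,0],0],[[6,0,0],0],[[0,0,0],0]]'

```text
clock: 4.03
position: [0.5426, -0.1399, 0.1256]
ee_rot: [0.031, 0.758, 0.65, -0.044]
contact_force: [1.2, 1.2, -4.9]
width: 0.015
```

```bash
python3 - <<'E'
from h import *
from rig import manip
s=manip.get_state();to(s,[.5465,-.1358,.125],80);print(s["contact_force"])
E
```

```text
now 4.0333 [ 0.5426 -0.1399  0.1256] yaw 81.24705118225606 tilt [-0.0265 -0.1035 -0.9943] w 0.01504473427943425
shift tool [4.6515 3.225  0.0991] turn 1.2470511822560582 | shift after turn 4.681829022920448 3.1200229898489225 0.6266531793613916
[ 1.1834  1.2014 -4.8598]
```

The shutter is at its stop, but pushing against the stop tilted the tool about 6°. I'll release, lift and check.

Call:
carry_out --series '[[[0,0,0],0],[[0,0,0],0],[[0,0,0],0],[[0,0,0],0],[[0,0,-10],0],[[0,0,-20],0],[[0,0,-30],0],[[0,0,-30],0],[[0,0,-5],0]]' --fingers 45

```text
clock: 4.78
position: [0.5451, -0.1232, 0.2278]
ee_rot: [0.028, 0.758, 0.651, -0.041]
contact_force: [1.0, 0.7, 0.3]
width: 0.0448
```

```bash
python3 - <<'E'
from h import *
from rig import manip
s=manip.get_state();to(s,[.57,.0,.2],80);print(s["contact_force"],s["qpos"])
E
```

```text
now 4.7833 [ 0.5451 -0.1232  0.2278] yaw 81.31818519672245 tilt [-0.0253 -0.0949 -0.9952] w 0.04484724390820576
shift tool [127.6176   6.2347  15.3849] turn 1.3181851967224532 | shift after turn 125.60669606820073 3.1146736526439196 27.840135560532246
[1.0336 0.7194 0.2762] [-0.2824  0.2584  1.5429 -0.1011  1.3393 -1.6785]
```

Call:
carry_out --series '[[[38,0,0],0],[[38,0,0],0],[[34,0,0],0],[[10,0,38],0],[[0,0,38],0],[[0,0,38],0],[[0,0,30],0],[[0,0,0],0]]' --fingers 0

```text
clock: 5.45
position: [0.5708, -0.0112, 0.0817]
ee_rot: [0.037, 0.758, 0.651, -0.029]
contact_force: [-1.3, 0.2, -0.1]
width: 0.0002
```

```bash
python3 - <<'E'
from h import *
from rig import manip
s=manip.get_state();to(s,[.555,-.065,.085],80);print(s["contact_force"],s["qpos"])
T=manip.get_image("top");import pickle;pickle.dump(T,open("t2.pkl","wb"))
cv2.imwrite("pics/c2.png",crop(T["frame"],300,197,100,75,8))
E
```

```text
now 5.45 [ 0.5708 -0.0112  0.0817] yaw 81.2778487285606 tilt [ 0.0043 -0.0946 -0.9955] w 0.00022873271838216535
shift tool [-55.6095  -7.4935   1.7085] turn 1.277848728560599 | shift after turn -55.687956298643485 -6.268243772819807 -3.324697602746368
[-1.2734  0.2031 -0.0956] [-0.0813  0.3916  1.7375 -0.1117  1.0033 -1.4402]
```

View pics/c2.png

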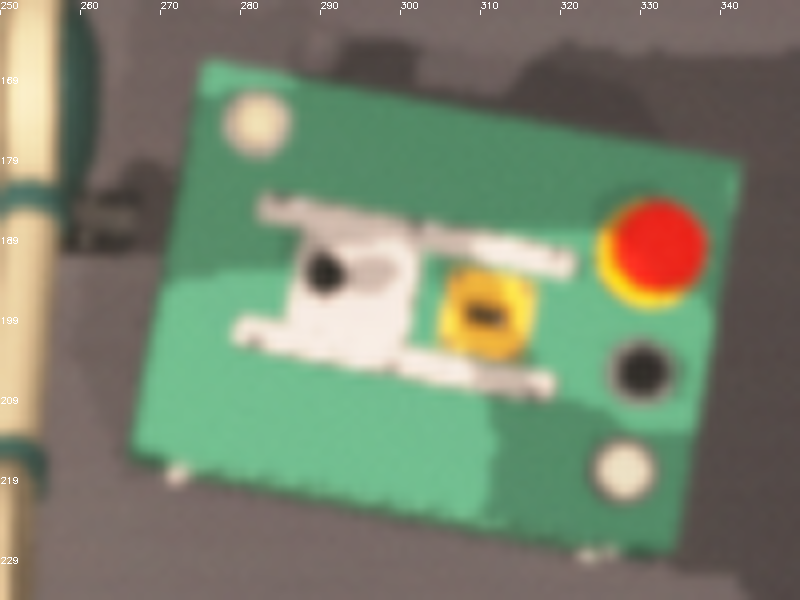

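This view shows the shutter fully open: the knob moved from column 306 to 290. The brass lock is clear and its slot is centred near (309.5,198). Next I'll undo the tilt by pressing the closed fingertips gently against the box's +y wall.

Call:
carry_out --series '[[[-25,0,0],0],[[-15,0,0],0],[[-6,0,0],0],[[-6,0,0],0],[[-6,0,0],0],[[-6,0,0],0]]'

```text
clock: 6.0
position: [0.569, -0.07, 0.0998]
ee_rot: [0.04, 0.759, 0.65, -0.019]
contact_force: [4.5, 24.3, -6.9]
width: -0.0001
```

```bash
python3 - <<'E'
from h import *
from rig import manip
s=manip.get_state();to(s,[.555,-.065,.085],80);print(s["contact_force"],s["moment"])
T=__import__("pickle").load(open("t2.pkl","rb"))
f=T["frame"];x0,y0=301,188;c=f[188:208,301:320].astype(int)
b=f.astype(int)[188:208,300:320]
yl=((b[...,2]-b[...,0])>90).astype(np.uint8)
n,l,st,ce=cv2.connectedComponentsWithStats(yl);k=1+st[1:,4].argmax();m=(l==k).astype(np.uint8)
ctr=max(cv2.findContours(m,0,1)[0],key=cv2.contourArea);print("yellow",ce[k]+[300,188],st[k],cv2.minAreaRect(ctr),cv2.fitEllipse(ctr))
F=f.max(2).astype(float)[194:203,304:316];print(F.astype(int))
w=np.clip(150-F,0,None);yy,xx=np.mgrid[194:203,304:316];u=np.array([(w*xx).sum(),(w*yy).sum()])/w.sum();print("slot",u,plane(T,u,.11))
print("yellow world",plane(T,ce[k]+[300,188],.11))
E
```

```text
now 6.0 [ 0.569  -0.07    0.0998] yaw 81.11121471479271 tilt [ 0.0237 -0.0848 -0.9961] w -9.782856846355693e-05
shift tool [  3.9203 -15.1798  14.    ] turn 1.111214714792709 | shift after turn 2.478388705549557 -14.703364296857261 14.814281549175051
[ 4.4821 24.3101 -6.8607] [ 4.2461 -0.7041  0.154 ]
yellow [310.4231 197.8173] [  5   5  12  11 104] ((10.5, 10.0), (10.0, 11.0), 90.0) ((10.420540809631348, 9.828207015991211), (10.474010467529297, 11.507230758666992), 77.40460968017578)
[[173 160 205 222 233 238 238 238 243 250 249 232]
 [184 174 221 233 232 232 233 236 242 251 252 243]
 [191 193 228 229 208 198 204 217 232 248 252 250]
 [194 215 238 226 170 135 142 162 185 229 250 251]
 [196 234 248 231 163 111  99 107 142 208 248 250]
 [198 240 250 239 202 172 153 148 170 212 247 248]
 [198 238 248 244 236 229 224 219 217 227 239 236]
 [195 212 237 244 242 238 238 238 237 236 232 209]
 [203 208 229 241 235 231 233 237 236 230 210 166]]
slot [310.0422 197.8735] [ 0.5342 -0.2056  0.11  ]
yellow world [ 0.5344 -0.2068  0.11  ]
```

Pushing at 6 mm per row gives about 24 N, and the tilt has started to go back. The slot works out at (0.534,-0.206), which agrees within 2 mm with the position inferred from the knob. I'll lower the tool and push a bit more firmly.

Call:
carry_out --series '[[[10,0,0],0],[[0,0,25],0],[[-8,0,0],0],[[-8,0,3],0],[[-8,0,3],0],[[-8,0,3],0],[[-8,0,3],0],[[-8,0,3],0],[[-8,0,3],0]]'

```text
clock: 6.75
position: [0.5745, -0.0676, 0.0781]
ee_rot: [0.016, 0.77, 0.637, 0.025]
contact_force: [1.7, 26.7, 11.7]
width: -0.0002
```

```bash
python3 - <<'E'
from h import *
from rig import manip
s=manip.get_state();to(s,[.555,-.065,.085],80);print(s["contact_force"],s["moment"],s["qpos"])
E
```

```text
now 6.75 [ 0.5745 -0.0676  0.0781] yaw 79.22837097687534 tilt [ 0.0588  0.0083 -0.9982] w -0.00018998459249091058
shift tool [ -0.9178 -19.1919  -8.0237] turn -0.7716290231246603 | shift after turn -0.7967769080062568 -19.62490904662994 -6.912228013346692
[ 1.6962 26.7463 11.6816] [ 3.6916 -0.1904  0.1828] [-0.2519  0.3788  1.7678  0.0281  0.9403 -1.6506]
```

The y tilt is gone. There is now a tilt of about 3.4° in x, and I'll correct it the same way on the box's -x wall, which is on the way round.

Call:
carry_out --series '[[[35,0,0],0],[[20,-30,0],0],[[0,-40,0],0],[[0,-40,0],0],[[0,-40,0],0],[[-38,-12,0],0],[[-40,0,0],0],[[-40,0,0],0],[[-35,0,0],0],[[0,0,0],0]]'

```text
clock: 7.58
position: [0.4017, -0.1357, 0.079]
ee_rot: [0.028, 0.763, 0.644, 0.035]
contact_force: [1.1, -0.3, -0.2]
width: 0.0001
```

```bash
python3 - <<'E'
from h import *
from rig import manip
s=manip.get_state();to(s,[.442,-.15,.085],80);print(s["contact_force"],s["moment"],s["qpos"])
E
```

```text
now 7.5833 [ 0.4017 -0.1357  0.079 ] yaw 80.33793812011365 tilt [ 0.0889  0.0029 -0.996 ] w 9.443500411011028e-05
shift tool [-7.2279 42.4777 -2.4477] turn 0.3379381201136482 | shift after turn -7.054562575980858 42.150813772510794 -6.011127126026583
[ 1.1044 -0.3475 -0.2381] [ 0.0095  0.004  -0.0261] [-0.5318  0.1641  2.1015  0.0662  0.8018 -1.9783]
```

Call:
carry_out --series '[[[0,30,0],0],[[0,8,0],0],[[0,8,2],0],[[0,8,2],0],[[0,8,2],0],[[0,8,2],0],[[0,8,2],0]]'

```text
clock: 8.17
position: [0.4524, -0.1448, 0.0761]
ee_rot: [0.005, 0.762, 0.648, 0.016]
contact_force: [-15.0, -1.9, 9.6]
width: 0.0003
```

```bash
python3 - <<'E'
from h import *
from rig import manip
s=manip.get_state();to(s,[.442,-.15,.085],80);print(s["contact_force"],s["moment"],s["qpos"])
E
```

```text
now 8.1667 [ 0.4524 -0.1448  0.0761] yaw 80.7248149599895 tilt [ 0.0309  0.0137 -0.9994] w 0.00034082689379624694
shift tool [-6.5952 -9.2084 -9.3355] turn 0.7248149599894873 | shift after turn -6.884053357618863 -9.380868366435609 -8.947178154497928
[-14.9732  -1.9084   9.5876] [-0.0814  2.3912 -0.0459] [-0.477   0.2629  1.9632  0.0339  0.8946 -1.9068]
```

Call:
carry_out --series '[[[0,8,1],0],[[0,8,1],0],[[0,8,1],0],[[0,-8,0],0],[[0,-15,-10],0],[[0,0,-35],0],[[0,0,-35],0],[[0,0,-35],0],[[0,0,0],0]]'

```text
clock: 8.92
position: [0.4278, -0.1361, 0.1899]
ee_rot: [-0.022, 0.754, 0.656, -0.006]
contact_force: [1.6, -0.4, 0.6]
width: -0.0004
```

```bash
python3 - <<'E'
from h import *
from rig import manip
s=manip.get_state();to(s,[.5149,.2144,.16],-16.9);print(s["contact_force"],s["moment"],s["qpos"])
E
```

```text
now 8.9167 [ 0.4278 -0.1361  0.1899] yaw 82.02896229394624 tilt [-0.0371  0.0259 -0.999 ] w -0.00038066405542956064
shift tool [358.5503  38.9884  35.7133] turn 98.92896229394626 | shift after turn -18.548158118054875 -360.7142320561055 29.916991683185152
[ 1.5647 -0.3937  0.5662] [ 0.0051 -0.1166 -0.0084] [-0.4685  0.1394  1.7954  0.0066  1.2517 -1.9024]
```

Call:
carry_out --series '[[[26,3,0],7],[[26,0,0],7],[[26,-4,0],7],[[25,-7,0],7],[[24,-10,0],7],[[22,-13,0],7],[[21,-15,0],7],[[19,-18,0],7],[[16,-20,0],7],[[14,-22,0],7]]' --fingers 60

```text
clock: 9.75
position: [0.4962, 0.127, 0.1968]
ee_rot: [-0.01, 0.996, 0.09, -0.012]
contact_force: [0.5, -1.4, 0.1]
width: 0.0606
```

```bash
python3 - <<'E'
from h import *
from rig import manip
s=manip.get_state();to(s,[.5149,.2144,.16],-16.9);print(s["contact_force"],s["moment"],s["qpos"])
E
```

```text
now 9.75 [0.4962 0.127  0.1968] yaw 10.322472748757033 tilt [-0.0257  0.0179 -0.9995] w 0.06056613469753704
shift tool [ 34.8381 -81.8048  37.8451] turn 27.222472748757042 | shift after turn -7.553715816437262 -89.03954737160429 36.78148941225087
[ 0.5148 -1.4359  0.144 ] [ 0.0007 -0.0329 -0.0417] [ 0.1     0.2159  1.6775  0.0213  1.2721 -0.0866]
```

Call:
carry_out --series '[[[8,-20,5],7],[[6,-21,5],7],[[4,-22,5],7],[[1,-22,5],6],[[0,0,0],0]]'

```text
clock: 10.17
position: [0.5164, 0.2262, 0.1764]
ee_rot: [-0.008, 0.988, -0.151, -0.013]
contact_force: [0.3, -0.0, 0.5]
width: 0.06
```

```bash
python3 - <<'E'
from h import *
from rig import manip
s=manip.get_state();to(s,[.5149,.2144,.13],-16.9);print(s["contact_force"],s["moment"],s["qpos"])
E
```

```text
now 10.1667 [0.5164 0.2262 0.1764] yaw -17.361017428481553 tilt [-0.0227  0.0204 -0.9995] w 0.060018242733031024
shift tool [ 3.3855 12.2645 46.1597] turn -0.46101742848156846 | shift after turn 2.0054376290768023 11.695947966174204 46.38732399171713
[ 0.2582 -0.0476  0.4816] [-0.0286 -0.0076 -0.0318] [0.2726 0.302  1.6085 0.0271 1.2476 0.5668]
```

Call:
carry_out --series '[[[2,11,10],0],[[0,0,20],0],[[0,0,20],0],[[0,0,20],0],[[0,0,5],0]]'

```text
clock: 10.58
position: [0.5136, 0.2208, 0.0998]
ee_rot: [-0.009, 0.99, -0.143, -0.01]
contact_force: [-0.8, -0.1, 0.3]
width: 0.0598
```

```bash
python3 - <<'E'
from h import *
from rig import manip
s=manip.get_state();to(s,[.5149,.2144,.055],-16.9)
S=manip.get_image("scene")
cv2.imwrite("pics/c3.png",crop(S["frame"],312,245,80,60,8))
E
```

```text
now 10.5833 [0.5136 0.2208 0.0998] yaw -16.44495912761935 tilt [-0.0178  0.02   -0.9996] w 0.05976039046081742
shift tool [ 4.1059  6.36   44.6203] turn 0.45504087238066404 | shift after turn 3.135280596322755 5.704414432069386 44.78736991056182
```

View pics/c3.png

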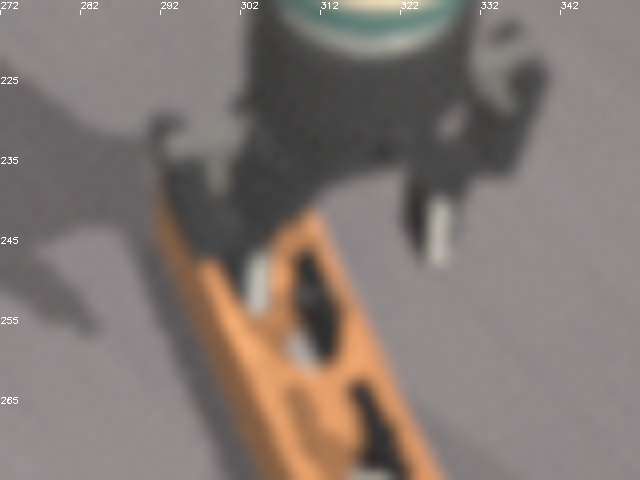

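The two fingers straddle the middle square bow, which sits at (311,253) between pads at about (304,249) and (326,243). I'll descend and grip.

Call:
carry_out --series '[[[4,6,0],0],[[0,1,15],0],[[0,0,15],0],[[0,0,12],0],[[0,0,2],0],[[0,0,0],0]]'

```text
clock: 11.13
position: [0.5204, 0.2126, 0.061]
ee_rot: [-0.01, 0.99, -0.141, -0.004]
contact_force: [0.6, 0.0, 0.7]
width: 0.0604
```

```bash
python3 - <<'E'
from h import *
from rig import manip
s=manip.get_state();to(s,[.5149,.2144,.055],-16.9);print(s["contact_force"])
E
```

```text
now 11.1333 [0.5204 0.2126 0.061 ] yaw -16.17009705898242 tilt [-0.006   0.0209 -0.9998] w 0.06036843770631297
shift tool [-5.6892 -0.1163  6.0353] turn 0.7299029410175706 | shift after turn -5.761290239257646 -0.15332996421799058 5.9656555007465
[0.5893 0.0008 0.7012]
```

Call:
carry_out --series '[[[-5,0,3],0.7],[[0,0,2],0],[[0,0,0],0]]'

```text
clock: 11.38
position: [0.5175, 0.2141, 0.0588]
ee_rot: [-0.011, 0.989, -0.147, -0.002]
contact_force: [0.9, -0.7, -0.8]
width: 0.0601
```

```bash
python3 - <<'E'
from h import *
from rig import manip
s=manip.get_state();to(s,[.5149,.2144,.055],-16.9);print(s["contact_force"])
E
```

```text
now 11.3833 [0.5175 0.2141 0.0588] yaw -16.93991846297379 tilt [-0.0007  0.0219 -0.9998] w 0.06013608606679472
shift tool [-2.5295  0.5119  3.8425] turn -0.03991846297378743 | shift after turn -2.556893984610406 0.430290991790787 3.8342996509634144
[ 0.8692 -0.6963 -0.7674]
```

Call:
carry_out --series '[[[-2,0,3],0],[[0,0,0],0],[[0,0,0],0],[[0,0,0],0],[[0,0,0],0],[[0,0,0],0],[[0,0,0],0],[[0,0,0],0]]' --fingers 0 --squeeze 70

```text
clock: 12.05
position: [0.5154, 0.2153, 0.0572]
ee_rot: [-0.011, 0.989, -0.147, -0.001]
contact_force: [-0.1, -1.0, 1.1]
width: 0.0091
```

```bash
python3 - <<'E'
from h import *
from rig import manip
s=manip.get_state();to(s,[.5149,.2144,.055],-16.9);print(s["contact_force"],s["moment"])
E
```

```text
now 12.05 [0.5154 0.2153 0.0572] yaw -16.88616336622019 tilt [ 0.0009  0.0227 -0.9997] w 0.009109039587038091
shift tool [-0.1966  1.1049  2.1995] turn 0.013836633779817475 | shift after turn -0.20901235837747315 1.056327733354433 2.2220965245831685
[-0.062  -0.9734  1.1054] [-0.0091  0.0849 -0.0136]
```

Gripped at 9.1 mm for a bow 10 mm thick, and the position agrees with the measurement within 1 mm. I'll lift.

Call:
carry_out --series '[[[0,0,-8],0],[[0,0,-10],0],[[0,0,-10],0],[[0,0,-12],0],[[0,0,-15],0],[[0,0,-25],0],[[0,0,-30],0],[[0,0,-30],0],[[0,0,-25],0],[[0,0,0],0]]'

```text
clock: 12.88
position: [0.5155, 0.2102, 0.2371]
ee_rot: [-0.011, 0.989, -0.147, 0.001]
contact_force: [0.4, 0.1, -0.5]
width: 0.0091
```

```bash
python3 - <<'E'
from h import *
from rig import manip
s=manip.get_state();to(s,[.534,-.206,.215],-10);print(s["contact_force"],s["moment"])
S=manip.get_image("scene");T=manip.get_image("top")
cv2.imwrite("pics/c4.png",np.hstack([crop(S["frame"],318,235,100,120,4),crop(T["frame"],185,200,100,120,4)]))
E
```

```text
now 12.8833 [0.5155 0.2102 0.2371] yaw -16.891216652616766 tilt [ 0.0047  0.0211 -0.9998] w 0.009118113978939744
shift tool [138.6715 393.2021  13.392 ] turn -6.891216652616777 | shift after turn 90.5084638798891 406.6159363464514 22.107295863473848
[ 0.3763  0.0705 -0.4627] [ 0.0714  0.0153 -0.0233]
```

View pics/c4.png

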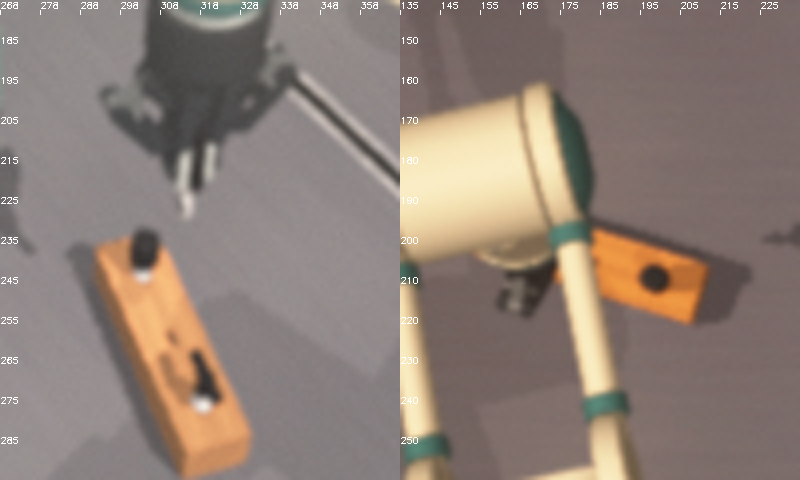

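The key is out of the block: its blade shows at scene pixel (313,222), the middle slot is empty, and the other two keys still stand. Next I'll carry it to the lock.

Call:
carry_out --series '[[[8,26,0],-3.5],[[8,28,0],-3.4],[[7,30,0],0],[[7,30,0],0],[[7,30,0],0],[[7,30,0],0],[[7,30,0],0],[[7,30,0],0],[[7,30,0],0],[[7,30,0],0]]'

```text
clock: 13.82
position: [0.5193, -0.0981, 0.2123]
ee_rot: [-0.011, 0.997, -0.078, -0.016]
contact_force: [0.2, -0.3, -0.5]
width: 0.009
```

```bash
python3 - <<'E'
from h import *
from rig import manip
s=manip.get_state();to(s,[.534,-.206,.225],-10);print(s["contact_force"],s["moment"])
E
```

```text
now 13.8167 [ 0.5193 -0.0981  0.2123] yaw -8.967454382509025 tilt [-0.031   0.0248 -0.9992] w 0.009006613871213442
shift tool [ 30.8786 103.9836 -15.8315] turn 1.0325456174909675 | shift after turn 33.24421631795188 103.68169035563824 -12.713787296911361
[ 0.1978 -0.318  -0.4837] [-0.0027 -0.0628 -0.0144]
```

Call:
carry_out --series '[[[6,18,-6],1],[[6,18,-6],0],[[6,18,-3],0],[[6,18,-3],0],[[5,16,-2],0],[[3,10,0],0],[[0,0,0],0]]'

```text
clock: 14.4
position: [0.5264, -0.2108, 0.217]
ee_rot: [-0.013, 0.995, -0.092, -0.029]
contact_force: [0.8, 0.2, 0.3]
width: 0.0089
```

```bash
python3 - <<'E'
from h import *
from rig import manip
s=manip.get_state();to(s,[.534,-.206,.225],-10);print(s["contact_force"],s["moment"])
E
```

```text
now 14.4 [ 0.5264 -0.2108  0.217 ] yaw -10.508528815785727 tilt [-0.0552  0.0313 -0.998 ] w 0.008914274774506568
shift tool [ 6.1076 -6.2731 -8.2455] turn -0.5085288157857235 | shift after turn 6.649120631577331 -6.045869910971483 -7.9925072413816745
[0.8274 0.1884 0.3449] [ 0.0078 -0.0081 -0.0131]
```

The x tilt is now -3°. Retracting moved the tilt the other way earlier, so I'll try slow inward rows.

Call:
carry_out --series '[[[-4,0,-1],0],[[-4,0,-1],0],[[-4,0,-1],0],[[-4,0,-1],0],[[-4,0,-1],0],[[-4,0,-1],0],[[-4,0,-1],0],[[-4,0,-1],0],[[-4,0,-1],0],[[-4,0,-1],0]]'

```text
clock: 15.23
position: [0.4814, -0.1969, 0.229]
ee_rot: [-0.016, 0.995, -0.089, -0.032]
contact_force: [-0.4, -1.0, -1.4]
width: 0.009
```

```bash
python3 - <<'E'
from h import *
from rig import manip
s=manip.get_state();to(s,[.534,-.206,.225],-10);print(s["contact_force"],s["qpos"],s["effort"])
E
```

```text
now 15.2333 [ 0.4814 -0.1969  0.229 ] yaw -10.260521330226908 tilt [-0.0606  0.0367 -0.9975] w 0.00904573802990064
shift tool [53.5481 -0.3203  0.4186] turn -0.2605213302269078 | shift after turn 53.404434908044074 -0.1329619901805154 3.9534821099569406
[-0.4459 -0.9734 -1.4425] [-0.5231  0.2336  1.5724  0.0016  1.4065 -0.3444] [  0.2224 -38.4324 -24.389    0.0179   0.4116   0.0271]
```

Little effect. I'll use the box's +x wall instead, with the finger's back pushed against it while the key hangs clear outside the box and away from the gland.

Call:
carry_out --series '[[[38,1,0],0],[[38,1,0],0],[[38,1,0],0],[[38,1,0],0],[[38,1,0],0],[[8,0,25],0],[[0,0,35],0],[[0,0,35],0],[[0,0,30],0],[[0,0,0],0]]'

```text
clock: 16.07
position: [0.6739, -0.2345, 0.0878]
ee_rot: [-0.014, 0.995, -0.09, -0.028]
contact_force: [-1.7, 0.2, -1.8]
width: 0.0088
```

```bash
python3 - <<'E'
from h import *
from rig import manip
s=manip.get_state();to(s,[.628,-.235,.09],-10);print(s["contact_force"],s["qpos"])
E
```

```text
now 16.0667 [ 0.6739 -0.2345  0.0878] yaw -10.360172434017494 tilt [-0.0535  0.0329 -0.998 ] w 0.008822069655359747
shift tool [-45.1652   8.7024   0.2383] turn -0.36017243401749965 | shift after turn -45.1615414349854 8.441085383762301 -2.206604697390313
[-1.7363  0.1619 -1.821 ] [-0.436   0.6061  1.3191  0.0076  1.2788 -0.2576]
```

Call:
carry_out --series '[[[-25,4,0],0],[[-12,3,0],0],[[-7,0,0],0],[[-7,0,1],0],[[-7,0,1],0],[[-7,0,1],0],[[-7,0,1],0],[[-7,0,1],0]]'

```text
clock: 16.73
position: [0.6285, -0.2354, 0.0965]
ee_rot: [-0.008, 0.996, -0.093, 0.014]
contact_force: [12.3, -2.5, -7.8]
width: 0.0086
```

```bash
python3 - <<'E'
from h import *
from rig import manip
s=manip.get_state();to(s,[.628,-.235,.09],-10);print(s["contact_force"],s["qpos"])
E
```

```text
now 16.7333 [ 0.6285 -0.2354  0.0965] yaw -10.722142317747979 tilt [ 0.0286  0.0135 -0.9995] w 0.008623068551845471
shift tool [-0.7559 -0.1993  6.4403] turn -0.7221423177479664 | shift after turn -0.5868577128879489 -0.32628920513832943 6.452707090070148
[12.2878 -2.5082 -7.7986] [-0.4757  0.4985  1.4985  0.0278  1.1255 -0.3003]
```

Call:
carry_out --series '[[[12,0,0],0],[[4,0,-20],0],[[0,0,-38],0],[[0,0,-38],0],[[0,0,-35],0],[[-30,0,0],0],[[-35,-3,0],0],[[-30,-3,0],0],[[0,0,0],0]]'

```text
clock: 17.48
position: [0.555, -0.2195, 0.2497]
ee_rot: [-0.002, 0.995, -0.094, 0.033]
contact_force: [-0.0, 1.3, -1.5]
width: 0.0093
```

```bash
python3 - <<'E'
from h import *
from rig import manip
s=manip.get_state();to(s,[.534,-.206,.225],-10);print(s["contact_force"],s["qpos"])
E
```

```text
now 17.4833 [ 0.555  -0.2195  0.2497] yaw -10.736907578640308 tilt [ 0.0665 -0.003  -0.9978] w 0.009270098708280964
shift tool [-24.7149  -9.133   23.2371] turn -0.736907578640313 | shift after turn -23.011726393912525 -9.6561125699044 24.726896371342814
[-0.0431  1.2978 -1.522 ] [-0.5116  0.2652  1.4764  0.0307  1.3407 -0.3303]
```

Call:
carry_out --series '[[[-38,-7,0],0],[[-38,-7,0],0],[[-38,-7,0],0],[[-38,-7,0],0],[[-16,-2,10],0],[[0,0,38],0],[[0,0,38],0],[[0,0,38],0],[[0,0,30],0],[[0,0,0],0]]'

```text
clock: 18.32
position: [0.4169, -0.166, 0.102]
ee_rot: [0.01, 0.994, -0.094, 0.059]
contact_force: [-1.6, 0.6, -1.5]
width: 0.0089
```

```bash
python3 - <<'E'
from h import *
from rig import manip
s=manip.get_state();to(s,[.438,-.17,.09],-10);print(s["contact_force"],s["qpos"])
E
```

```text
now 18.3167 [ 0.4169 -0.166   0.102 ] yaw -10.861566926058579 tilt [ 0.1161 -0.0319 -0.9927] w 0.008923716547775906
shift tool [19.8498 -0.205  14.5087] turn -0.8615669260585719 | shift after turn 21.44714056921624 0.24383169049196698 12.021702016381836
[-1.5862  0.5788 -1.4815] [-0.5631  0.1487  2.0481  0.0474  0.8298 -0.4035]
```

Call:
carry_out --series '[[[8,0,10],0],[[8,0,0],0],[[5,0,0],0],[[6,0,0],0],[[6,0,1],0],[[6,0,1],0],[[6,0,1],0],[[6,0,1],0]]'

```text
clock: 18.98
position: [0.442, -0.1718, 0.1003]
ee_rot: [0.01, 0.996, -0.088, 0.029]
contact_force: [-15.7, -0.8, 7.1]
width: 0.0087
```

```bash
python3 - <<'E'
from h import *
from rig import manip
s=manip.get_state();to(s,[.438,-.17,.09],-10);print(s["contact_force"],s["qpos"],s["qd"])
E
```

```text
now 18.9833 [ 0.442  -0.1718  0.1003] yaw -10.093405709908392 tilt [ 0.0569 -0.0246 -0.9981] w 0.008680256982913387
shift tool [-4.9046 -1.1933 10.0295] turn -0.0934057099083816 | shift after turn -4.288148935875329 -1.0556149202368144 10.323149500071265
[-15.7491  -0.7689   7.0887] [-0.5231  0.2133  1.959   0.0091  0.9076 -0.3523] [ 0.046   0.0682 -0.1144 -0.0804  0.1927  0.066 ]
```

Call:
carry_out --series '[[[-4,0,0],0],[[-6,0,0],0],[[0,0,0],0],[[0,0,-20],0],[[0,0,-25],0],[[0,0,-25],0],[[0,0,-25],0],[[0,0,-25],0],[[0,0,-10],0],[[0,0,0],0]]'

```text
clock: 19.82
position: [0.4309, -0.1692, 0.2484]
ee_rot: [0.014, 0.995, -0.088, 0.042]
contact_force: [1.5, 0.5, -0.8]
width: 0.0092
```

```bash
python3 - <<'E'
from h import *
from rig import manip
s=manip.get_state();to(s,[.534,-.206,.225],-10);print(s["contact_force"],s["qpos"],s["qd"])
E
```

```text
now 19.8167 [ 0.4309 -0.1692  0.2484] yaw -10.124998596574848 tilt [ 0.0814 -0.0357 -0.996 ] w 0.009163215787792589
shift tool [105.5193  17.56    32.9859] turn -0.1249985965748408 | shift after turn 107.91999580529442 18.38395814887453 23.36765073375277
[ 1.4702  0.4738 -0.8315] [-0.533   0.0453  1.7545  0.0112  1.2534 -0.3593] [ 0.0007 -0.0228 -0.0271  0.0047 -0.0129 -0.0002]
```

The tool drifts in tilt on its own and its wrist creeps under load, so I'll use the slot itself to bring the key upright. I'm writing a tip-based helper from the pose at the grasp.

```bash
cat >> h.py <<'E'
from scipy.spatial.transform import Rotation as Ro
def mat(q): return Ro.from_quat([q[1],q[2],q[3],q[0]]).as_matrix()
G=mat([-0.011,0.989,-0.147,-0.001]); g0=np.array([.5154,.2153,.0572])
BOW=G.T@(np.array([.5150,.2146,.073])-g0); AX=G.T@np.array([0,0,-1.]); TIP=BOW+.067*AX
SLOT=np.array([.5343,-.2052,.110])
def key(s,tipz=None,yaw=-10):
    R=mat(s["ee_rot"]);p=s["position"];tip=p+R@TIP;bow=p+R@BOW;ax=R@AX
    ub=np.radians(yaw);B=np.array([[np.cos(ub),np.sin(ub)],[-np.sin(ub),np.cos(ub)]])
    print("t",s["clock"],"w",s["width"],"F",s["contact_force"],"M",s["moment"])
    print("tip-slot(box xy,z mm)",B@(tip-SLOT)[:2]*1e3,(tip-SLOT)[2]*1e3,"bow",B@(bow-SLOT)[:2]*1e3,(bow-SLOT)[2]*1e3,"axis tilt box",B@ax[:2],"yaw",tyaw(s),"TCP",p)
    if tipz is not None:
        d=SLOT+[0,0,tipz]-tip;print("shift tool mm",R.T@d*1e3)
E
python3 - <<'E'
from h import *
from rig import manip
print(BOW,TIP);key(manip.get_state(),.045)
E
```

```text
[-0.0003  0.0004 -0.0158] [0.0001 0.0019 0.0512]
t 19.8167 w 0.009163215787792589 F [ 1.4702  0.4738 -0.8315] M [ 0.0504  0.063  -0.0112]
tip-slot(box xy,z mm) [-103.5738   14.583 ] 87.44567585908493 bow [-109.7046   17.4303] 154.1038030131262 axis tilt box [ 0.0915 -0.0425] yaw -10.124998596574848 TCP [ 0.4309 -0.1692  0.2484]
shift tool mm [99.5353 13.3755 51.5329]
```

Call:
carry_out --series '[[[34,4,10],0],[[34,5,12],0],[[30,4,12],0],[[0,0,8],0],[[0,0,0],0]]' --squeeze 110

```text
clock: 20.23
position: [0.5346, -0.2021, 0.2185]
ee_rot: [0.016, 0.995, -0.088, 0.049]
contact_force: [-0.1, 0.0, -1.5]
width: 0.0083
```

```bash
python3 - <<'E'
from h import *
from rig import manip
key(manip.get_state(),.01)
E
```

```text
t 20.2333 w 0.008299097481027123 F [-0.0812  0.036  -1.4663] M [ 0.0918  0.069  -0.0134]
tip-slot(box xy,z mm) [ 4.9967 -0.0139] 57.640873464999174 bow [-2.0938  3.0482] 124.19422481912713 axis tilt box [ 0.1058 -0.0457] yaw -10.160341080625667 TCP [ 0.5346 -0.2021  0.2185]
shift tool mm [-9.7744 -1.1352 46.8806]
```

Call:
carry_out --series '[[[-5,-1,0],0],[[-1,0,15],0],[[-2,0,15],0],[[-2,0,14],0],[[0,0,0],0]]'

```text
clock: 20.65
position: [0.5254, -0.1993, 0.1729]
ee_rot: [0.016, 0.995, -0.088, 0.049]
contact_force: [-1.1, 0.5, -1.5]
width: 0.0084
```

```bash
python3 - <<'E'
from h import *
from rig import manip
key(manip.get_state(),-.01)
S=manip.get_image("scene");T=manip.get_image("top")
cv2.imwrite("pics/c5.png",np.hstack([crop(S["frame"],232,165,66,66,6),crop(T["frame"],305,197,66,66,6)]))
E
```

```text
t 20.65 w 0.008361619019848245 F [-1.0655  0.5136 -1.4717] M [0.0637 0.0685 0.0041]
tip-slot(box xy,z mm) [-4.5425  1.1772] 12.067426491763635 bow [-11.6099   4.1911] 78.62542597691204 axis tilt box [ 0.1055 -0.045 ] yaw -10.164671940688098 TCP [ 0.5254 -0.1993  0.1729]
shift tool mm [ 2.3042  0.6458 22.4336]
```

View pics/c5.png

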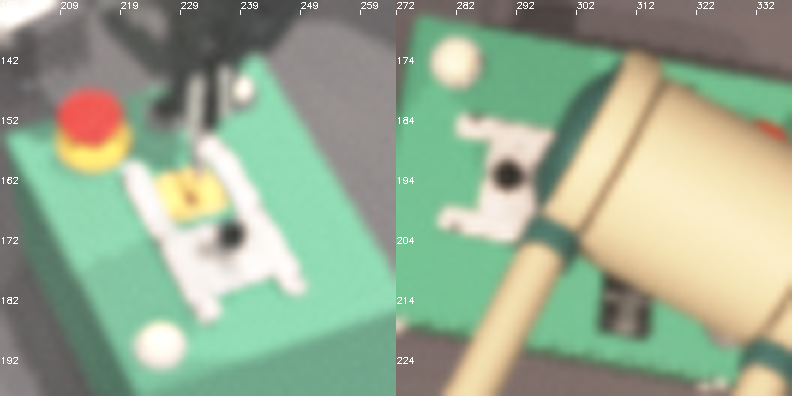

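The blade tip shows at about scene pixel (231,159), just above the brass lock, whose slot is at (229.5,164). The shutter is open. I'll check these numerically.

```bash
python3 - <<'E'
from h import *
from rig import manip
s=manip.get_state();S=manip.get_image("scene");T=__import__("pickle").load(open("t2.pkl","rb"))
R=mat(s["ee_rot"]);print("pred tip px",proj(S,s["position"]+R@TIP),"pred slot px",proj(S,SLOT))
F=S["frame"].astype(int)[:,:,2];print(F[150:170,222:240])
w=np.clip(190-F[161:168,226:234],0,None);yy,xx=np.mgrid[161:168,226:234];u=((w*xx).sum()/w.sum(),(w*yy).sum()/w.sum());print(u,plane(S,u,.11),tri(T,(310.04,197.87),S,u))
E
```

```text
pred tip px [[230.4357 160.8804]] pred slot px [[230.0404 164.0633]]
[[122 124 107  80  73  77  98 139 179 165 112  71 117 174 171 154 151 149]
 [118 124 116  98  89 101 126 163 187 164 108  72 111 159 161 148 142 143]
 [117 120 117 113 108 121 148 177 192 171 122  90 106 139 148 144 143 144]
 [117 115 116 114 113 126 146 172 194 184 158 143 138 142 143 146 146 147]
 [118 114 111 113 113 119 139 162 186 196 196 201 194 172 151 144 144 145]
 [117 113 113 111 113 121 137 154 177 206 226 238 239 212 168 146 145 144]
 [114 114 115 113 117 127 138 147 169 208 231 245 251 239 208 170 146 144]
 [117 111 114 112 116 125 137 140 155 195 220 230 248 252 245 217 171 147]
 [142 123 113 112 111 119 133 137 149 181 194 206 239 253 255 247 209 158]
 [203 158 126 114 114 126 150 169 176 187 201 209 227 250 255 255 236 181]
 [245 207 156 144 156 171 201 237 231 220 235 242 231 241 253 255 250 209]
 [253 237 207 211 235 238 245 255 254 247 255 255 248 232 245 254 254 234]
 [254 250 241 248 255 255 253 254 254 254 255 255 255 242 234 250 255 250]
 [255 253 250 254 255 255 255 250 247 252 255 255 255 25
[... 462 characters left out ...]
7 181]]
 ** On entry to DLASCL parameter number  4 had an illegal value
 ** On entry to DLASCL parameter number  4 had an illegal value
 ** On entry to DLASCL parameter number  4 had an illegal value
 ** On entry to DLASCL parameter number  4 had an illegal value
 ** On entry to DLASCL parameter number  5 had an illegal value
 ** On entry to DLASCL parameter number  4 had an illegal value<stdin>:6: RuntimeWarning: invalid value encountered in scalar divide
Traceback (most recent call last):
  File "h.py", line 17, in tri
    t=np.linalg.lstsq(np.c_[p,-q],b-a,rcond=None)[0]
      ~~~~~~~~~~~~~~~^^^^^^^^^^^^^^^^^^^^^^^^^^^^
numpy.linalg.LinAlgError: SVD did not converge in Linear Least Squares
```

The predicted slot pixel is (230.0,164.1) and the seen one is (230.2,164.4), so they agree. I'll bring the tip over the slot and lower it into the lead-in.

Call:
carry_out --series '[[[5,1,0],0],[[0,0,0],0],[[-0.6,0,6],0],[[-0.6,0,6],0],[[-0.6,0,6],0],[[0,0,0],0]]'

```text
clock: 21.3
position: [0.5359, -0.2045, 0.1625]
ee_rot: [0.019, 0.994, -0.088, 0.057]
contact_force: [-0.1, 0.9, -0.8]
width: 0.0087
```

```bash
python3 - <<'E'
from h import *
from rig import manip
key(manip.get_state(),-.012)
E
```

```text
t 21.3 w 0.008659023680343459 F [-0.0898  0.902  -0.8459] M [-0.0032  0.0817  0.0319]
tip-slot(box xy,z mm) [ 7.5052 -2.3567] 1.7447221777943112 bow [-0.6389  0.9986] 68.16320972896474 axis tilt box [ 0.1216 -0.0501] yaw -10.15777890956244 TCP [ 0.5359 -0.2045  0.1625]
shift tool mm [-9.0589 -2.7117 12.7037]
```

Call:
carry_out --series '[[[0,0,-3],0],[[0,0,0],0],[[0,0,0],0],[[0,0,0],0],[[0,0,0],0]]'

```text
clock: 21.72
position: [0.5352, -0.2041, 0.1647]
ee_rot: [0.019, 0.994, -0.088, 0.056]
contact_force: [0.4, 1.4, -0.8]
width: 0.0085
```

```bash
python3 - <<'E'
from h import *
from rig import manip
s=manip.get_state();key(s,-.012);print(s["qpos"],s["qd"])
E
```

```text
t 21.7167 w 0.008486075535833805 F [ 0.3967  1.367  -0.8423] M [0.0515 0.0912 0.0119]
tip-slot(box xy,z mm) [ 6.6054 -2.1118] 3.9908471679970523 bow [-1.4118  1.2028] 70.42682542587224 axis tilt box [ 0.1197 -0.0495] yaw -10.157679447461858 TCP [ 0.5352 -0.2041  0.1647]
shift tool mm [-8.398  -2.5252 15.063 ]
[-0.4917  0.2578  1.7113  0.0105  1.0546 -0.3191] [-0.0002 -0.0005 -0.0027 -0.     -0.0007 -0.0015]
```

Call:
carry_out --series '[[[-3,-1,0],0],[[-3,-1,0],0],[[-1,0,0],0],[[0,0,0],0],[[0,0,0],0]]'

```text
clock: 22.13
position: [0.5278, -0.2005, 0.1641]
ee_rot: [0.019, 0.994, -0.088, 0.056]
contact_force: [-0.2, 0.2, -0.2]
width: 0.0084
```

```bash
python3 - <<'E'
from h import *
from rig import manip
s=manip.get_state();key(s,-.012)
E
```

```text
t 22.1333 w 0.008437271501983085 F [-0.1957  0.2388 -0.1753] M [ 0.0555  0.0021 -0.0076]
tip-slot(box xy,z mm) [-1.2244  0.183 ] 3.3764107296040127 bow [-9.2634  3.5042] 69.80941473984113 axis tilt box [ 0.12   -0.0496] yaw -10.156774088218862 TCP [ 0.5278 -0.2005  0.1641]
shift tool mm [-0.5519 -0.2498 15.4143]
```

Call:
carry_out --series '[[[-0.3,0,3],0],[[-0.3,0,3],0],[[-0.3,0,3],0],[[-0.2,0,3],0],[[0,0,0],0]]'

```text
clock: 22.55
position: [0.5283, -0.201, 0.151]
ee_rot: [0.019, 0.994, -0.088, 0.056]
contact_force: [0.6, 0.4, -0.5]
width: 0.0084
```

```bash
python3 - <<'E'
from h import *
from rig import manip
s=manip.get_state();key(s,-.012)
E
```

```text
t 22.55 w 0.008412561979085425 F [ 0.6347  0.4398 -0.4696] M [0.0777 0.0389 0.0129]
tip-slot(box xy,z mm) [-0.6718 -0.2677] -9.752911396168656 bow [-8.7551  3.0673] 56.67403255718602 axis tilt box [ 0.1206 -0.0498] yaw -10.15537993125208 TCP [ 0.5283 -0.201   0.151 ]
shift tool mm [ 0.4071 -0.3334  2.3012]
```

The tip is about 10 mm into the slot with no force. Now I'll bring the key upright, with the slot as the pivot.

Call:
carry_out --series '[[[4,1,1],0],[[4,1,1],0],[[4,1,1],0],[[4,1,1],0],[[4,1,1],0]]'

```text
clock: 22.97
position: [0.5325, -0.2043, 0.1439]
ee_rot: [0.014, 0.995, -0.087, 0.038]
contact_force: [-7.5, 2.6, 3.8]
width: 0.0083
```

```bash
python3 - <<'E'
from h import *
from rig import manip
s=manip.get_state();key(s,-.012)
E
```

```text
t 22.9667 w 0.008269287467315194 F [-7.4765  2.5561  3.8008] M [ 0.3477  1.5342 -0.0989]
tip-slot(box xy,z mm) [ 2.1527 -2.4583] -17.050428445260515 bow [-3.3897  0.4468] 49.656700167177284 axis tilt box [ 0.0827 -0.0434] yaw -10.027013836306793 TCP [ 0.5325 -0.2043  0.1439]
shift tool mm [-1.7535 -2.3444 -5.2548]
```

Call:
carry_out --series '[[[5,1,0],0],[[5,1,0],0],[[5,1,0],0],[[5,1,0],0],[[5,1,0],0]]'

```text
clock: 23.38
position: [0.5347, -0.205, 0.1408]
ee_rot: [0.006, 0.996, -0.086, 0.011]
contact_force: [-8.7, 2.6, 5.5]
width: 0.0086
```

```bash
python3 - <<'E'
from h import *
from rig import manip
s=manip.get_state();key(s,-.012)
E
```

```text
t 23.3833 w 0.008622855135776096 F [-8.6542  2.5999  5.5127] M [ 0.601   1.7665 -0.0338]
tip-slot(box xy,z mm) [ 1.5668 -2.2265] -20.35507640263838 bow [-0.2933 -0.0583] 46.583991068757086 axis tilt box [ 0.0278 -0.0324] yaw -9.909364174170031 TCP [ 0.5347 -0.205   0.1408]
shift tool mm [-1.3745 -2.1372 -8.412 ]
```

Call:
carry_out --series '[[[4,1,0],0],[[1,1,2],0],[[0,2,3],0],[[0,-2,3],0],[[0,2,3],0],[[0,-2,3],0],[[0,2,3],0],[[0,-2,3],0]]'

```text
clock: 24.05
position: [0.535, -0.2049, 0.1249]
ee_rot: [0.004, 0.996, -0.086, 0.005]
contact_force: [-8.7, -3.1, 23.1]
width: 0.0083
```

```bash
python3 - <<'E'
from h import *
from rig import manip
s=manip.get_state();key(s,-.012)
E
```

```text
t 24.05 w 0.008296596214425828 F [-8.7018 -3.0695 23.0823] M [-0.7067  1.6691 -0.0798]
tip-slot(box xy,z mm) [ 1.1941 -1.8317] -36.28314457129758 bow [0.1935 0.05  ] 30.682950323718053 axis tilt box [ 0.0149 -0.0281] yaw -9.896032616103838 TCP [ 0.535  -0.2049  0.1249]
shift tool mm [ -0.9558  -1.6724 -24.3052]
```

The bow is 30.7 mm above the face and the push is 23 N, so the key is home. Now I'll turn it clockwise, which is + about tool z, with light down pressure.

Call:
carry_out --series '[[[0,0,1],4],[[0,0,1],6],[[0,0,1],6],[[0,0,1],6],[[0,0,1],6]]'

```text
clock: 24.47
position: [0.5349, -0.2054, 0.125]
ee_rot: [0.004, 0.943, -0.333, 0.006]
contact_force: [-3.8, 3.3, 8.0]
width: 0.0083
```

```bash
python3 - <<'E'
from h import *
from rig import manip
s=manip.get_state();key(s,-.012)
E
```

```text
t 24.4667 w 0.008313581150557449 F [-3.7933  3.3414  8.0426] M [0.4127 0.7019 0.0995]
tip-slot(box xy,z mm) [ 0.3852 -2.2598] -36.149566557088455 bow [ 0.0101 -0.1731] 30.816878634434982 axis tilt box [ 0.0056 -0.0311] yaw -38.94593989722441 TCP [ 0.5349 -0.2054  0.125 ]
shift tool mm [ -1.074   -1.7167 -24.1735]
```

Call:
carry_out --series '[[[0,0,1],6],[[0,0,1],6],[[0,0,1],6],[[0,0,1],6],[[0,0,1],6],[[0,0,1],6],[[0,0,1],6],[[0,0,1],6]]'

```text
clock: 25.13
position: [0.5349, -0.2066, 0.1251]
ee_rot: [0.003, 0.713, -0.702, 0.01]
contact_force: [-2.6, 2.3, 8.0]
width: 0.0085
```

```bash
python3 - <<'E'
from h import *
from rig import manip
s=manip.get_state();key(s,-.012)
E
```

```text
t 25.1333 w 0.008524305448311325 F [-2.6339  2.3353  8.0009] M [0.4403 0.7766 0.1303]
tip-slot(box xy,z mm) [-0.3117 -2.5679] -36.094058888469895 bow [ 0.0862 -0.8768] 30.883416006891053 axis tilt box [-0.0059 -0.0252] yaw -89.10544221747871 TCP [ 0.5349 -0.2066  0.1251]
shift tool mm [ -2.0177  -1.0535 -24.1254]
```

Call:
carry_out --series '[[[0,0,1],6],[[0,0,1],5],[[0,0,1],4],[[0,0,1],3]]'

```text
clock: 25.47
position: [0.5346, -0.207, 0.1251]
ee_rot: [-0.002, -0.588, 0.809, -0.012]
contact_force: [-4.2, 2.3, 7.8]
width: 0.0084
```

```bash
python3 - <<'E'
from h import *
from rig import manip
s=manip.get_state();key(s,-.012)
E
```

```text
t 25.4667 w 0.008419200680212593 F [-4.2131  2.283   7.8465] M [0.5669 0.7156 0.2957]
tip-slot(box xy,z mm) [-0.5299 -2.5528] -36.13750362976555 bow [-0.0454 -1.1511] 30.846079977936604 axis tilt box [-0.0072 -0.0209] yaw 252.02490494443214 TCP [ 0.5346 -0.207   0.1251]
shift tool mm [ -2.2028  -0.5864 -24.1707]
```

The moment rose to 0.30 N m at 98° of turn, so it is at the stop. I'll hold there with a little turn.

Call:
carry_out --series '[[[0,0,1],1.5],[[0,0,1],1.5],[[0,0,1],1.5],[[0,0,1],1.5],[[0,0,1],1.5],[[0,0,1],1.5],[[0,0,1],1.5],[[0,0,1],1.5]]'

```text
clock: 26.13
position: [0.5345, -0.2071, 0.1251]
ee_rot: [-0.002, -0.504, 0.863, -0.015]
contact_force: [-2.7, 4.1, 8.7]
width: 0.0082
```

```bash
python3 - <<'E'
from h import *
from rig import manip
s=manip.get_state();key(s,-.012);print(s["qpos"],s["qd"])
S=manip.get_image("scene");T=manip.get_image("top")
cv2.imwrite("pics/c6.png",np.hstack([crop(S["frame"],232,165,66,66,6),crop(S["frame"],312,262,66,66,6)]))
cv2.imwrite("pics/sc6.png",S["frame"])
E
```

```text
t 26.1333 w 0.008185473543124933 F [-2.6811  4.119   8.6714] M [0.6688 0.7134 1.2297]
tip-slot(box xy,z mm) [-0.4682 -2.5481] -36.130912081371505 bow [-0.0755 -1.0222] 30.85055715514172 axis tilt box [-0.0059 -0.0228] yaw 240.55848634200925 TCP [ 0.5345 -0.2071  0.1251]
shift tool mm [ -2.1186  -0.1616 -24.1764]
[-0.4788  0.3413  1.6887 -0.0215  1.0888  1.6156] [ 0.0081 -0.0011  0.0036 -0.0133 -0.0058  0.2892]
```

View pics/c6.png

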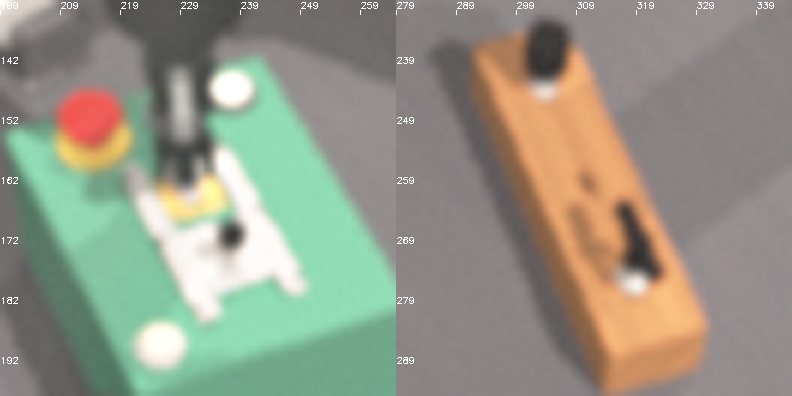

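View pics/sc6.png

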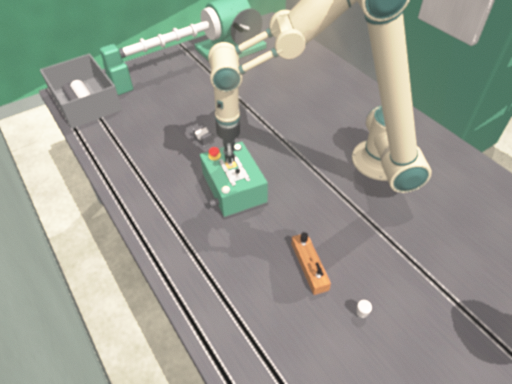

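Final view: the collar sits on the brass lock at (229,162), the shutter knob at (236,171) is in the open position, and the T and round keys, the collet and the vee block are where they were. The moment is now 1.2 N m, well past the spring's 0.11, so I'll let it settle a little before handing in.

Call:
carry_out --series '[[[0,0,1],0],[[0,0,1],0],[[0,0,1],0]]'

```text
clock: 26.48
position: [0.5345, -0.207, 0.125]
ee_rot: [-0.003, -0.509, 0.86, -0.016]
contact_force: [-3.4, 3.3, 8.7]
width: 0.0085
```

```bash
python3 - <<'E'
from h import *
from rig import manip
s=manip.get_state();key(s);print(s["qd"])
E
```

```text
t 26.4833 w 0.00847796705532816 F [-3.353   3.3143  8.666 ] M [0.6519 0.683  0.9565]
tip-slot(box xy,z mm) [-0.416  -2.6573] -36.140496152793105 bow [-0.0492 -0.915 ] 30.835843041038967 axis tilt box [-0.0055 -0.026 ] yaw 241.2477658888885 TCP [ 0.5345 -0.207   0.125 ]
[ 0.0074 -0.0025  0.0045 -0.0121 -0.0051 -0.0306]
```

It is steady, home and firmly against the stop at 0.96 N m, so I'm handing in.

```bash
python3 -c "
from rig import manip
print(manip.sign_off())
s=manip.get_state();print(s['clock'],s['position'],s['moment'],s['width'])"
```

```text
the job is handed in; nothing more can be done
None
the job is handed in; nothing more can be done
```

The job is handed in at about 26.5 s, with the key home, turned to its stop and still gripped. The interface gave no verdict.

I slid the shutter open, took the square-bow key from the middle slot, wiggled it home in the lock and turned it clockwise.

**Last checks**
- **Key home:** the bow's centre is 30.8 mm above the lock face (31 nominal) and about 1 mm off the lock's axis.
- **Turned to the stop:** the tool turned about 109°. It holds with 0.96 N m, against at most 0.11 N m from the return spring. The lock's own angle can't be read directly; the turn beyond the expected 92–97° is probably wind-up or slip in the grip.
- **Grip:** the fingers read 8.5 mm on the 10 mm thick bow. They also read under 10 mm just after the grasp (9.1 mm).
- **Shutter and the rest:** the last picture shows the shutter open, and the other two keys, the collet and the vee block where they were. I judged those by eye, not by measurement.

**What went wrong on the way:** dragging the shutter into its stop tilted the tool by about 6°. I pressed the fingers against the box walls to straighten it, at up to about 27 N where I read the force. That only partly worked: the tilt came back and was about 7° at the lock. I finally brought the key upright using the lock slot as a pivot, and about 1.5° was left at the end.

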